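Fit the notched blade in the plate coater's holder

ROBOT

A 6-joint arm with a two-finger parallel gripper is mounted at the origin on the work surface. World frame = base frame: x ahead of the robot, y to its left, z up, the work surface at z = 0. Lengths are in m, angles in rad, forces in N, time in s.
With the tool pointing down it reaches from about 0.35 to 0.85 m from the base axis. Payload 8.1 kg.
Tool frame: the origin (TCP) lies on the centre line of the jaws, within the pads' length; the fingertips stand 11 mm ahead of it and the grasp point (between the pads) lies 8 mm behind it (tip_reach is the z of the fingertips in the tool frame, in m); z points along the fingers, y is the direction in which the jaws open and shut (so a half turn about z gives the same grasp; the last joint's range is limited). The gripper opens to 93 mm and grips with 3 to 60 N. Pads are 15 mm wide; open, the fingers measure 128 mm over their backs; the gripper's body (75 mm by 188 mm) begins 65 mm behind the grasp point.
Start: joints at [-1.352, 0.13, 1.488, -0, 1.523, -0.085], TCP at [0.18, -0.573, 0.23] pointing down, gripper open.
Joint ranges: [-2.96, 2.96], [-0.89, 2.26], [0.02, 2.5], [-1.34, 4.48], [0, 2.73], [-2.66, 2.66]. Speed limits (rad/s): [2.39, 2.39, 2.79, 3.14, 3.14, 3.14].

INTERFACE

Orientations are given as a rotation vector (axis times angle).
In Python, from plant import read_state, read_camera, camera_params, close_job, silhouettes, tip_of, tip_reach gives the robot as it stands.
- The arm moves only by the shell command python3 -m creep 'ROWS' [FORCE]. ROWS is JSON, a list of rows, each a list of 5 numbers: the shift along the tool's x, y, z in m, then the turn about the tool's z in rad, then the closure in counts, from 0 (fully open) to 255 (shut). In form: [[dx, dy, dz, twist, gripper], ...]. A call has 1 to 12 rows; each row shifts and turns the commanded pose from where the row before left it, along the tool's axes as they then stand; what a row does not reach is not made up. A row lasts 1/12 s, in which the tool goes at most 41.7 mm and 7.16 degrees, less where a joint would pass 70% of its speed; a pose out of reach is approached as far as the arm can. A call is refused whole if a number of a shift passes 0.0417 or a number of a turn 0.125, either way. A call with a gripper value outside its range is refused whole. The fingers move at their own pace and stop on an object; FORCE is the grip in N (left out, the last holds). Time passes only in rows, so rows that do not move let the fingers close. It gives the time, the measured TCP pose, the force and the opening at its end, in the units of the state.
- read_state(): the state, without advancing time (a new reading comes with each control period).
- read_camera(name): name is "scene" or "top" or "wrist"; returns the picture (400x640x3 uint8, red, green, blue); there is no depth.
- camera_params(name): a dict with "fov_y" (degrees; the focal length in pixels is half the picture's height over the tangent of half this angle, whatever the lens; pixels are square), "cx", "cy" (the principal point, pixels), "position" and "rotation" of the camera in the world. Camera axes: x right, y down, z forward; pixel columns grow to the right and rows downward; lengths in m; the calibration is good to about 2 mm. A picture is of the moment at which its call begins: read the wrist's pose just before it. camera_params takes no time and is no camera call; for the wrist camera it gives the pose at the moment of the call.
- close_job(): hands the job in, once; it reports no verdict.
Trained networks look in the newest picture that a camera, given by its name, has taken for a name from the list of things; names that differ only in an ending like _2 or _b are one class to them, and where a whole thing is asked for, a point or a joint stands for the part that bears it (a point fixed in the world has none). Each returns a list of dicts, best first, with "confidence" (0 to 1); they miss things now and then, are a little off and sometimes report something else, mostly with a low value. They report only what shows in the picture. A call takes as long as a camera call. They do not tell look-alikes from the thing itself.
- silhouettes(camera, query): "region" (400x640 bool, what is visible of it) and "pixel" ([column, row] in pixels, amid what is visible of it).
- tip_of(camera, query): "pixel" ([column, row] in pixels: a listed point, or the origin of a listed thing).
The state is a dict: "t": time; "q": joint angles; "dq": joint speeds; "joint_torque": joint torques, N m; "tool_pos": TCP position; "orientation": TCP orientation; "force": force on the tool from outside, world axes, zero at the start; "wrist_torque": the same for the moment, N m; "opening": finger opening in m.
Only numpy, scipy, OpenCV 4.12 (cv2) and the standard library are available. Lean on these libraries where they do the work, as an engineer would, in place of code of your own. Each camera call takes 0.05 s, during which the arm holds its last target.

TASK

Take the notched blade from the flat tray and lay it flat on the holder's bed, back edge along the fence and notch towards the pin. Slide it until the notch is fully home on the pin and keep it pressed there for about half a second with roughly 10 N (more than 20 N on the pin bends it), then let go and swing the keeper arm right across the blade. Leave the plain blade and the glassware and vial box where they are.

Things in the scene. Friction and masses are not known exactly. Their poses are not given: they have to be found in the camera images.
- blade: The steel blade with the forked end, the one to fit: 110 long (x) x 40 wide (y) x 6 mm thick, 0.2 to 0.33 kg. Origin: centre of its underside, z up. The thin cutting edge is on its -y side, the straight back edge on its +y side. Its +x end has an open notch 9 mm wide, from x=+37 to the end at x=+55, between two round-ended prongs.
- fin (a point): Top centre of the dark upright grip fin on the notched blade, straight above the blade's origin. The fin measures 32 (blade x) x 10 (blade y) mm and rises from 6 to 28 mm above the blade's underside: pinch it across its 10 mm.
- notch (a point): Point on the underside of the blade, 40 mm from its origin along +x, in the notch: it lies on the pin's axis when the notch is fully home on the pin.
- holder: The fixed aluminium blade holder, base plate 185 x 106 mm. Origin on the bench under the bed, z up. Flat bed, top 14 mm above the bench, from x=-55 to +40 and y=-24 to +20 mm. A fitted blade lies with its x and y axes parallel to the holder's, its origin at holder y=0 and its notch towards +x. The blade drags on it (friction about 0.5 to 0.8): slide it with little weight.
- fence (a point): Middle of the top of the steel fence, at holder x=-7.5, y=+20 mm, 20 mm above the bench. The fence runs parallel to holder x along the bed's +y side, x=-55 to +40; its inner face at y=+20 meets the blade's back edge.
- pin: The single upright locating pin, steel, 6 mm across, beyond the bed's +x end at holder y=0, x=+47 to +63 mm as set (stays put). Origin on its axis, 11 mm above the bench, axes as the holder's; top 28 mm above the bench. Its stiff bush yields about 0.07 mm per N along holder +x and springs back.
- keeper (a joint): Angle of the keeper arm (rad), a steel arm 14 mm wide that swings level, 2 mm above a fitted blade, about a vertical pivot, and stays where left (about 1 N at the handle). Near 0 it is open and points to holder -x beside the fence; it grows counter-clockwise from above; at 1.57 it points to holder -y, right across the blade's tail; stop at 1.6.
- keeper_pivot (a point): The keeper arm's vertical pivot axis, at holder x=-22, y=+38 mm, 22 mm above the bench.
- keeper_handle (a point): Centre of the top of the keeper's upright round grey handle, 10 mm in diameter, reaching from 28 to 80 mm above the bench, 45 mm from the pivot axis.
- tray: White plastic slab with a dark rubber top, 160 x 160 x 8 mm, on the bench, fixed; both blades lie on it, 76 mm apart, either one on either side. Origin: centre of its underside.
- spare: Bystander: a blade of the same size and with the same fin, but with two plain ends and no notch. Origin as for the notched blade.
- amber_bottle: Bystander: amber glass bottle, 72 mm in diameter, 150 mm tall; origin centre of its underside.
- beaker: Bystander: glass beaker, 70 mm in diameter, 90 mm tall; origin centre of its underside.
- vial_box: Bystander: blue divided vial box, 120 x 90 x 45 mm; origin centre of its underside.
Not all that is in view belongs to the job. Leave any yellow look-alike of the blade alone.

How it is judged:
On the way, in this order (a step that is already met when the one before it is completed fails the run):
1. the blade lies flat on the bed with its notch home and is pressed on the pin with more than 4 N for 0.3 s (contact force between blade and pin above 4 N and horizontal distance between notch and pin below 0.003 m and z of blade in the frame of holder below 0.0165 m and angle between the x axis of blade and the x axis of holder, either way round below 0.07 rad), for 0.3 s.
2. the keeper arm is swung across the blade (value of joint keeper above 1.4 rad), for 0.2 s.
At the end, for the whole second after the job is handed in: The notched blade lies flat on the bed (within 1.5 mm of its height and 0.04 rad), square to the holder within 0.07 rad, its notch point within 2.8 mm of the pin's axis, at rest and released, and the keeper arm is beyond 1.4 rad, across the blade (horizontal distance between notch and pin below 0.0028 m and angle between the x axis of blade and the x axis of holder, either way round below 0.07 rad and z of blade in the frame of holder between 0.0125 and 0.0155 m and angle between blade's own z axis and vertical below 0.04 rad and value of joint keeper above 1.4 rad and linear speed of blade below 0.01 m/s and contact force between the fingers and blade below 0.1 N); the robot touches nothing.
It fails at once if the blade is pressed on the pin with more than 20 N (contact force between blade and pin above 20 N).
It fails at once if the plain blade is moved by more than 20 mm (distance of spare from where it was at the start of the episode above 0.02 m).
It fails at once if the bottle, beaker or vial box is moved by more than 20 mm (distance of any of amber_bottle, beaker, vial_box from where it was at the start of the episode above 0.02 m).
It also fails if it takes over 72 s, if anything falls off the work surface, if the arm or the gripper's body presses on something with over 40 N, if the wrist force passes 120 N, or if a joint passes its speed limit or range.

## Working session

There is one attempt and no reset: what is moved stays moved. The work goes in short steps, Python scripts to look and compute and a shell command to move; the robot and the scene stay as the last step left them, time stands still between calls to the robot, and variables do not carry over. Pictures are saved under pics/ and viewed, and the job is handed in when it is done.

```bash
ls; mkdir -p pics; cat > h.py <<'E'
import numpy as np,cv2
from plant import *
def cam(n):
    p=camera_params(n);f=200/np.tan(np.radians(p['fov_y'])/2)
    return p,f,np.array(p['position']),np.array(p['rotation'])
def rot(R):
    R=np.array(R,float)
    return R if R.shape==(3,3) else cv2.Rodrigues(R)[0]
def ray(n,px,c=None):
    p,f,o,R=c or cam(n)
    d=rot(R)@np.array([(px[0]-p['cx'])/f,(px[1]-p['cy'])/f,1.]);return o,d/np.linalg.norm(d)
def atz(n,px,z,c=None):
    o,d=ray(n,px,c);return o+d*(z-o[2])/d[2]
def tri(rays):
    A=np.zeros((3,3));b=np.zeros(3)
    for o,d in rays:
        M=np.eye(3)-np.outer(d,d);A+=M;b+=M@o
    x=np.linalg.solve(A,b);return x,[np.linalg.norm(np.cross(x-o,d)) for o,d in rays]
def save(n,im): cv2.imwrite('pics/'+n+'.png',cv2.cvtColor(im,cv2.COLOR_RGB2BGR))
E
python3 - <<'E'
from h import *
for n in ['scene','top','wrist']:
    im=read_camera(n);save(n+'0',im);print(n,camera_params(n))
print(read_state())
E
```

```text
pics
scene {'fov_y': 53.24234564688493, 'cx': 320.8020517518919, 'cy': 200.5534673003385, 'position': array([0.90868236, 0.54133554, 1.00161434]), 'rotation': array([-0.69650227, -2.78176052,  0.85904786])}
top {'fov_y': 57.6345115490108, 'cx': 322.22590837176574, 'cy': 189.96528178791309, 'position': array([ 0.36430167, -0.00317791,  1.20836025]), 'rotation': array([-2.03906619,  2.18770638, -0.22684093])}
wrist {'fov_y': 61.84820534333731, 'cx': 315.2126764600358, 'cy': 201.43488186810336, 'position': array([ 0.25863295, -0.54806066,  0.3819246 ]), 'rotation': array([ 2.33017192, -1.71144062, -0.25807928])}
{'t': 0.15, 'q': array([-1.35238772e+00,  1.31024731e-01,  1.48901267e+00,  1.58709893e-06,
        1.52301397e+00, -8.53614744e-02]), 'dq': array([-0.0004939 , -0.00338277, -0.00330237, -0.00037933, -0.0003602 ,
        0.00025368]), 'joint_torque': array([ 6.04051074e-04, -5.60472429e+01, -4.92337203e+01,  7.68245780e-02,
        3.04721855e-02, -7.10224413e-05]), 'tool_pos': array([ 0.17942355, -0.57209987,  0.22881532]), 'orientation': array([-3.10398663e+00, -4.75108085e-01,  1.49763001e-04]), 'force': array([ 0.38697813, -0.38533211,  0.53732807]), 'wrist_torque': array([-0.04473967, -0.02221021, -0.00333553]), 'opening': 0.09287469994649555}
```

View pics/scene0.png

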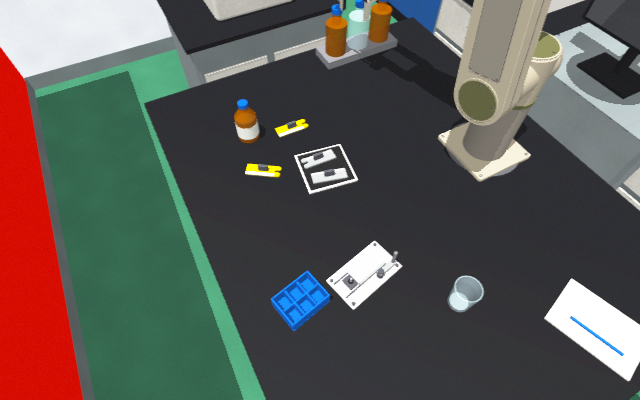

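View pics/top0.png

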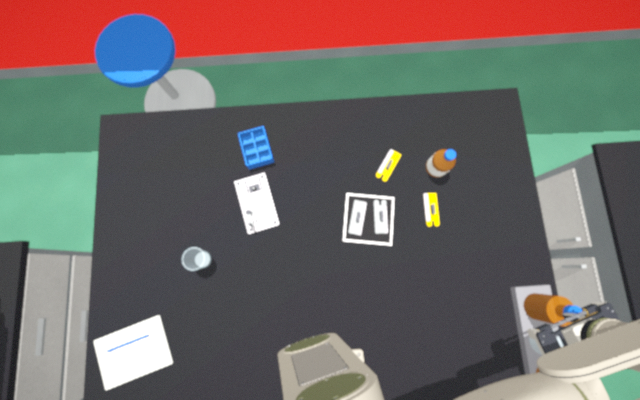

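View pics/wrist0.png

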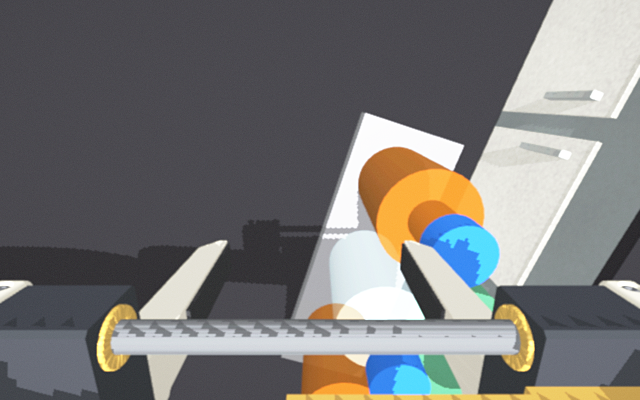

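```bash
python3 - <<'E'
from h import *
for n in ['scene','top']:
  for q in ['fin','notch','blade','spare','holder','fence','pin','keeper_pivot','keeper_handle','tray']:
    print(n,q,[(np.round(d['pixel'],1).tolist(),round(d['confidence'],2)) for d in tip_of(n,q)])
E
```

```text
scene fin [([319.5, 149.0], 0.67), ([264.0, 164.5], 0.58), ([330.6, 176.8], 0.55)]
scene notch [([275.2, 170.4], 0.93), ([301.0, 125.6], 0.82), ([307.4, 160.9], 0.55), ([461.7, 299.9], 0.54), ([391.5, 254.2], 0.52)]
scene blade [([317.4, 157.6], 0.87), ([291.9, 126.6], 0.7), ([261.6, 171.9], 0.64)]
scene spare [([330.5, 178.0], 0.57)]
scene holder [([361.3, 272.0], 0.87)]
scene fence [([370.6, 270.9], 0.84)]
scene pin []
scene keeper_pivot [([383.2, 271.5], 0.63), ([370.4, 268.1], 0.32)]
scene keeper_handle [([393.5, 249.6], 0.57)]
scene tray [([327.5, 167.5], 0.75)]
top fin [([380.4, 214.8], 0.89), ([435.1, 207.4], 0.76), ([389.3, 162.2], 0.58)]
top notch [([380.1, 204.9], 0.67), ([433.8, 219.0], 0.6), ([379.9, 178.1], 0.56)]
top blade [([380.2, 215.2], 0.89), ([388.0, 163.6], 0.76)]
top spare [([359.4, 219.1], 0.64), ([202.7, 261.1], 0.23)]
top holder [([260.6, 200.9], 0.59)]
top fence [([254.9, 207.6], 0.7)]
top pin []
top keeper_pivot [([248.0, 208.4], 0.64)]
top keeper_handle [([246.5, 222.0], 0.4), ([247.1, 211.9], 0.19)]
top tray [([366.7, 219.6], 0.59)]
```

```bash
python3 - <<'E'
from h import *
s=read_camera('scene');t=read_camera('top')
a=cv2.resize(s[115:205,285:365],(400,450),interpolation=cv2.INTER_CUBIC)
b=cv2.resize(t[180:255,335:402],(400,450),interpolation=cv2.INTER_CUBIC)
save('crop1',np.hstack([a,b]))
a=cv2.resize(s[230:310,320:410],(400,400),interpolation=cv2.INTER_CUBIC)
b=cv2.resize(t[165:240,225:290],(400,400),interpolation=cv2.INTER_CUBIC)
save('crop2',np.hstack([a,b]))
T=lambda a,b:print([np.round(v,4) for v in tri([ray('scene',a),ray('top',b)])])
T((319.5,149),(380.4,214.8));T((330.6,172),(359.4,217));T((307.4,160.9),(380.1,204.9));T((317.4,157.6),(380.2,215.2))
T((361.3,272),(260.6,200.9));T((370.6,270.9),(254.9,207.6));T((383.2,271.5),(248,208.4));T((393.5,249.6),(246.5,222));T((327.5,167.5),(366.7,219.6))
E
```

```text
[array([ 0.5123, -0.1977,  0.0617]), array([0.0003, 0.0003])]
[array([ 0.5121, -0.1322,  0.0209]), array([0.0037, 0.0037])]
[array([ 0.5512, -0.2078,  0.0153]), array([0.0001, 0.0001])]
[array([ 0.5167, -0.2044,  0.0161]), array([0., 0.])]
[array([ 0.5949,  0.1935, -0.0066]), array([0.0027, 0.0027])]
[array([0.573 , 0.2092, 0.0064]), array([0.0003, 0.0003])]
[array([0.5612, 0.2315, 0.0388]), array([0.0073, 0.0073])]
[array([0.5172, 0.2185, 0.0939]), array([0.0037, 0.0037])]
[array([ 0.5054, -0.1588,  0.0091]), array([0.001, 0.001])]
```

View pics/crop1.png

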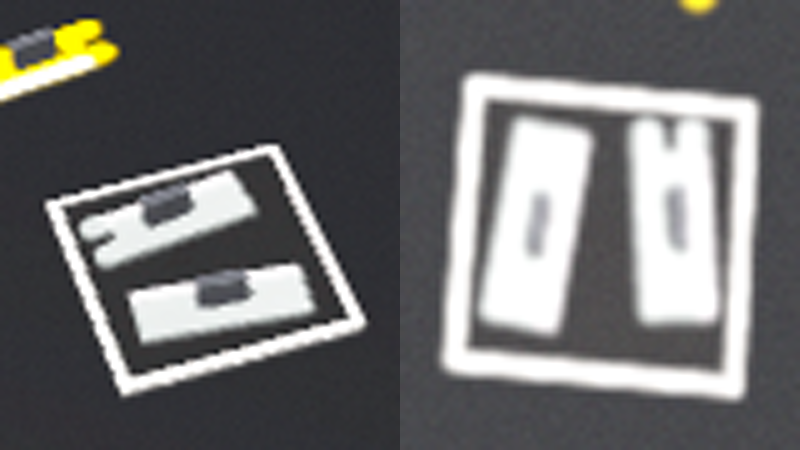

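View pics/crop2.png

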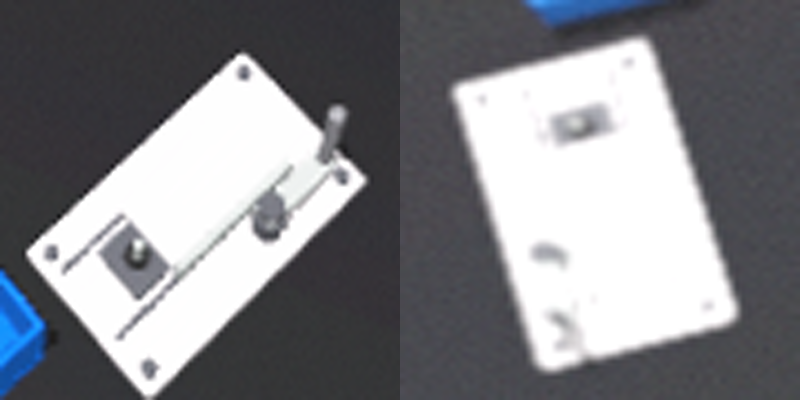

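```bash
cat >> h.py <<'E'
def plan(tx,ty,tz,yaw=None):
    """target TCP world pos, tool x yaw; prints tool-frame delta (in the current axes) and twist"""
    s=read_state();R=rot(s['orientation']);d=np.array([tx,ty,tz])-s['tool_pos']
    cy=np.arctan2(R[1,0],R[0,0]);print('cur',np.round(s['tool_pos'],4),'yaw',round(cy,4),'tilt',np.round(R[:,2],4),'q6',round(s['q'][5],3))
    print('d tool mm',np.round(R.T@d*1000,2),end=' ')
    if yaw is not None: 
        dy=(yaw-cy+np.pi)%(2*np.pi)-np.pi;print('twist about tool z',np.round(-dy,4),'or',np.round(-dy+np.pi,3),-dy-np.pi)
E
python3 - <<'E'
from h import *
s=read_state();R=rot(s['orientation']);p,f,o,Rc=cam('wrist')
print('toolR',R.round(3));print('cam in tool',(R.T@(o-s['tool_pos'])).round(4),(R.T@rot(Rc)).round(3))
plan(0.45,-0.19,0.25,-0.05)
E
```

```text
toolR [[ 0.954  0.299  0.   ]
 [ 0.299 -0.954 -0.   ]
 [ 0.     0.    -1.   ]]
cam in tool [ 0.0828  0.0005 -0.1531] [[-0.    -0.956 -0.293]
 [ 1.    -0.     0.   ]
 [-0.    -0.293  0.956]]
cur [ 0.1795 -0.5725  0.2296] yaw 0.3038 tilt [ 0. -0. -1.] q6 -0.085
d tool mm [ 372.53 -284.12  -20.36] twist about tool z 0.3538 or 3.495 -2.7878356632050147
```

```bash
python3 -m creep '[[0,0,0,0.118,0],[0,0,0,0.118,0],[0,0,0,0.118,0]]'; python3 -m creep '[[0.026,-0.032,-0.002,0,0],[0.026,-0.032,-0.002,0,0],[0.026,-0.032,-0.002,0,0],[0.026,-0.032,-0.002,0,0],[0.026,-0.032,-0.002,0,0],[0.026,-0.032,-0.002,0,0],[0.026,-0.032,-0.002,0,0],[0.026,-0.032,-0.002,0,0],[0.026,-0.032,-0.002,0,0],[0.026,-0.032,-0.002,0,0],[0.026,-0.032,-0.002,0,0],[0,0,0,0,0]]'
python3 - <<'E'
from h import *
plan(0.51,-0.2,0.1,-0.05)
im=read_camera('wrist');save('w1',im)
for q in ['fin','notch','blade','spare','tray']:
    print(q,[(np.round(d['pixel'],1).tolist(),round(d['confidence'],2),atz('wrist',d['pixel'],0.036 if q=='fin' else 0.008).round(4)) for d in tip_of('wrist',q)])
E
```

```text
t: 1.5
tool_pos: [0.1795, -0.5725, 0.2296]
orientation: [-3.14, 0.088, -0.0]
force: [1.2, -1.6, 0.3]
opening: 0.0929
t: 2.5
tool_pos: [0.4868, -0.2298, 0.2523]
orientation: [-3.139, 0.069, -0.004]
force: [0.5, -1.3, 1.0]
opening: 0.0929
cur [ 0.4868 -0.2298  0.2523] yaw -0.0443 tilt [ 0.0027  0.0019 -1.    ] q6 1.077
d tool mm [ 21.49 -30.47 152.38] twist about tool z 0.0057 or 3.147 -3.1358461175888235
fin [([293.8, 146.8], 0.75, array([ 0.5173, -0.2124,  0.036 ])), ([291.2, 152.3], 0.63, array([ 0.5114, -0.2091,  0.036 ]))]
notch [([295.5, 112.6], 0.94, array([ 0.5516, -0.2163,  0.008 ])), ([436.2, 162.8], 0.75, array([ 0.4853, -0.3811,  0.008 ])), ([307.2, 12.7], 0.58, array([ 0.6531, -0.2354,  0.008 ]))]
blade [([438.7, 130.1], 0.87, array([ 0.523 , -0.3825,  0.008 ])), ([294.7, 145.8], 0.84, array([ 0.5133, -0.2136,  0.008 ]))]
spare [([229.2, 149.1], 0.98, array([ 0.5132, -0.1362,  0.008 ]))]
tray [([260.5, 154.6], 0.66, array([ 0.5048, -0.1728,  0.008 ]))]
```

View pics/w1.png

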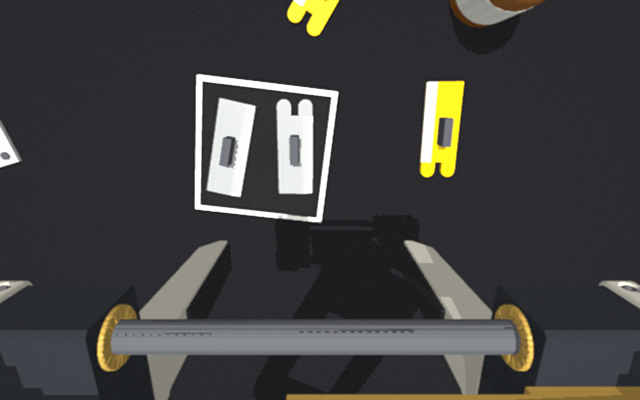

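```bash
python3 -m creep '[[-0.004,-0.004,0.02,0,60],[-0.004,-0.004,0.02,0,100],[-0.004,-0.004,0.02,0,150],[-0.004,-0.004,0.02,0,150],[-0.002,0,0.02,0,150],[0,0,0,0,150],[0,0,0,0,150]]'
cat >> h.py <<'E'
def rectof(n,q,near,z,c=None):
    best=None
    for d in silhouettes(n,q):
        if np.hypot(*(np.array(d['pixel'])-near))<30: best=d;break
    if best is None: print('none');return None
    m=best['region'].astype(np.uint8);cs=max(cv2.findContours(m,0,2)[0],key=cv2.contourArea)[:,0]
    P=np.array([atz(n,p,z,c)[:2] for p in cs],np.float32)
    (ce,sz,a)=cv2.minAreaRect((P*1000))
    b=cv2.boxPoints((ce,sz,a));e=b[1]-b[0] if np.hypot(*(b[1]-b[0]))>np.hypot(*(b[2]-b[1])) else b[2]-b[1]
    if e[0]<0:e=-e
    print(q,'centre',np.round(ce,1),'size',np.round(sz,1),'yaw',round(float(np.arctan2(e[1],e[0])),4));return m
E
python3 - <<'E'
from h import *
plan(0.51,-0.2,0.1,-0.05)
im=read_camera('wrist');save('w2',im);c=cam('wrist')
for q in ['fin','notch','blade']:
    print(q,[(np.round(d['pixel'],1).tolist(),round(d['confidence'],2),atz('wrist',d['pixel'],0.036 if q=='fin' else 0.008).round(4)) for d in tip_of('wrist',q)])
b=[d['pixel'] for d in tip_of('wrist','blade')][0]
for d in silhouettes('wrist','blade'): print(d['pixel'],d['region'].sum(),d['confidence'])
E
```

```text
t: 3.38
tool_pos: [0.4642, -0.219, 0.1509]
orientation: [-3.139, 0.082, 0.004]
force: [0.0, -0.3, 1.0]
opening: 0.0509
cur [ 0.4642 -0.219   0.1509] yaw -0.0522 tilt [-0.0022  0.0012 -1.    ] q6 1.082
d tool mm [ 44.86 -21.33  50.77] twist about tool z -0.0022 or 3.139 -3.143837668016795
fin [([507.9, 113.4], 0.91, array([ 0.5304, -0.3747,  0.036 ])), ([295.4, 139.5], 0.82, array([ 0.5189, -0.2068,  0.036 ]))]
notch [([297.5, 88.7], 0.63, array([ 0.5587, -0.2098,  0.008 ])), ([487.2, 157.6], 0.56, array([ 0.4912, -0.3764,  0.008 ]))]
blade [([491.1, 108.0], 0.81, array([ 0.5346, -0.3754,  0.008 ])), ([293.8, 137.4], 0.56, array([ 0.5183, -0.2037,  0.008 ]))]
[296.2, 132.1] 5724 0.7
```

View pics/w2.png

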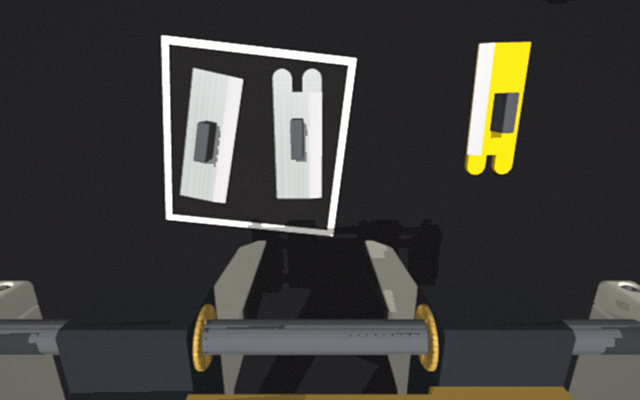

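```bash
python3 -m creep '[[0,0,0,0,150],[0,0,0,0,150]]'; python3 - <<'E'
from h import *
plan(0.51,-0.2,0.1,-0.05)
c=cam('wrist');im=read_camera('wrist');save('w3',im)
for q in ['fin','notch','blade']:
    print(q,[(np.round(d['pixel'],1).tolist(),round(d['confidence'],2),atz('wrist',d['pixel'],0.036 if q=='fin' else 0.008,c).round(4)) for d in tip_of('wrist',q)])
rectof('wrist','blade',(296,135),0.014,c); rectof('wrist','fin',(296,137),0.036,c)
hsv=cv2.cvtColor(im,cv2.COLOR_RGB2HSV)
m=((im.min(2)>110)).astype(np.uint8);m[:60]=0;m[205:]=0;m[:,:262]=0;m[:,330:]=0
cs=max(cv2.findContours(m,0,2)[0],key=cv2.contourArea)[:,0]
P=np.array([atz('wrist',p,0.014,c)[:2]*1000 for p in cs],np.float32);r=cv2.minAreaRect(P);print(r,cv2.boxPoints(r).round(1))
save('w3c',cv2.resize(im[50:220,240:350],(518,800)) [:600])
E
```

```text
t: 3.85
tool_pos: [0.466, -0.2186, 0.1522]
orientation: [3.14, -0.079, 0.001]
force: [0.2, -0.3, -0.3]
opening: 0.0384
cur [ 0.466  -0.2186  0.1522] yaw -0.0501 tilt [ 7.e-04 -4.e-04 -1.e+00] q6 1.083
d tool mm [ 43.03 -20.8   52.18] twist about tool z -0.0001 or 3.141 -3.141700996039735
fin [([296.4, 144.7], 0.92, array([ 0.5146, -0.2063,  0.036 ])), ([508.0, 117.7], 0.77, array([ 0.5273, -0.3733,  0.036 ]))]
notch [([488.7, 160.0], 0.84, array([ 0.4888, -0.376 ,  0.008 ])), ([297.1, 92.0], 0.81, array([ 0.5553, -0.2081,  0.008 ]))]
blade [([491.4, 114.0], 0.93, array([ 0.5289, -0.3742,  0.008 ])), ([296.6, 137.5], 0.65, array([ 0.5173, -0.2051,  0.008 ]))]
blade centre [ 516.6 -207.2] size [ 40.1 108.1] yaw -0.0508
fin centre [ 518.6 -208. ] size [ 37.8 100.9] yaw -0.0536
((516.5369262695312, -206.9490203857422), (41.184059143066406, 109.81961822509766), 87.12257385253906) [[ 460.7 -224.8]
 [ 570.3 -230.3]
 [ 572.4 -189.1]
 [ 462.7 -183.6]]
```

View pics/w3c.png

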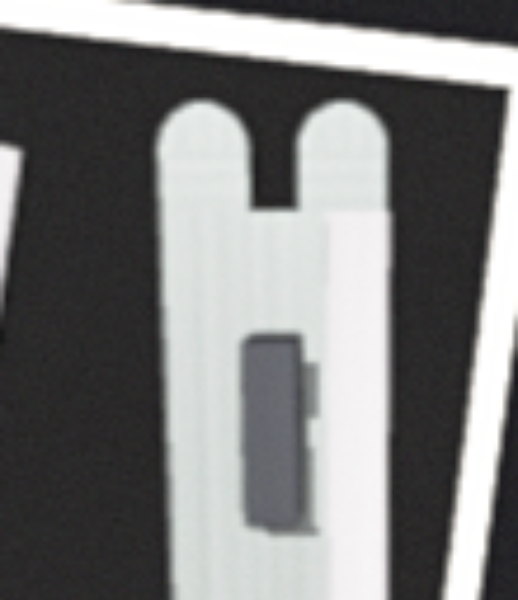

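```bash
python3 -m creep '[[0.0125,-0.0035,0.02,0,150],[0.0125,-0.0035,0.02,0,150],[0.0125,-0.0035,0.02,0,150],[0.0122,-0.0036,0.02,0,150],[0,0,0,0,150],[0,0,0,0,150],[0,0,0,0,150]]'; python3 - <<'E'
from h import *
plan(0.5163,-0.207,0.0275,-0.05)
c=cam('wrist');im=read_camera('wrist');save('w4',im)
c2=cam('scene');read_camera('scene')
for q in ['fin']:
  w=tip_of('wrist',q);s=tip_of('scene',q)
  for a in w[:3]:
   print(a['pixel'],a['confidence'],atz('wrist',a['pixel'],.036,c))
   for b in s[:4]:
    x,e=tri([ray('wrist',a['pixel'],c),ray('scene',b['pixel'])]);print('  ',b['pixel'],x.round(4),np.round(e,4))
E
```

```text
t: 4.73
tool_pos: [0.5159, -0.2071, 0.0724]
orientation: [3.14, -0.078, 0.0]
force: [-0.0, 0.7, -0.3]
opening: 0.0384
cur [ 0.5159 -0.2071  0.0724] yaw -0.05 tilt [ 1.e-04 -3.e-04 -1.e+00] q6 1.147
d tool mm [ 0.36 -0.14 44.95] twist about tool z 0.0 or 3.142 -3.1415622504215537
[312.0, 237.5] 0.83 [ 0.51762088 -0.20548694  0.036     ]
   [258.5, 164.1] [ 0.6508 -0.1932  0.1576] [0.0766 0.0766]
   [287.0, 123.4] [ 0.601  -0.2107  0.2095] [0.0084 0.0084]
   [316.8, 151.0] [ 0.5199 -0.2058  0.0465] [0.0021 0.0021]
[586.3, 204.7] 0.72 [ 0.530522  -0.3698287  0.036    ]
   [258.5, 164.1] [0.9399 0.6181 1.157 ] [0.0395 0.0395]
   [287.0, 123.4] [ 0.5438 -0.3552  0.0532] [0.0068 0.0068]
   [316.8, 151.0] [1.1057 0.9376 1.5549] [0.036 0.036]
```

View pics/w4.png

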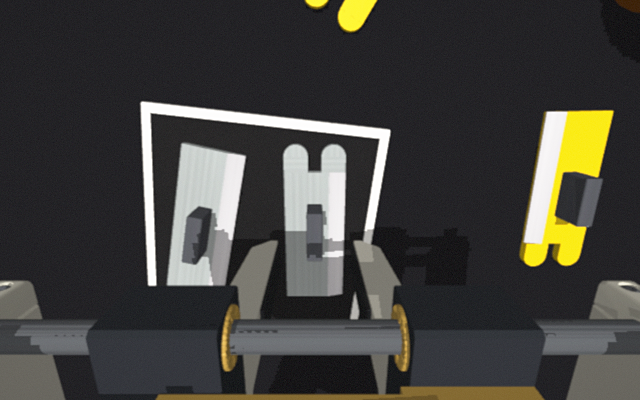

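```bash
python3 -m creep '[[0,0,0.015,0,150],[0,0,0.015,0,150],[0,0,0.0145,0,150],[0,0,0,0,150],[0,0,0,0,150]]' 25;  python3 -m creep '[[0,0,0,0,255],[0,0,0,0,255],[0,0,0,0,255],[0,0,0,0,255],[0,0,0,0,255],[0,0,0,0,255]]' 25
```

```text
t: 5.35
tool_pos: [0.5158, -0.207, 0.0276]
orientation: [-3.141, 0.079, 0.0]
force: [-0.4, -0.4, -0.5]
opening: 0.0383
t: 5.85
tool_pos: [0.5162, -0.2069, 0.0276]
orientation: [3.14, -0.079, 0.001]
force: [-1.1, 0.5, 3.9]
opening: 0.0102
```

```bash
python3 -m creep '[[0,0,-0.01,0,255],[0,0,-0.03,0,255],[0,0,-0.035,0,255],[0,0,-0.035,0,255],[0,0,-0.035,0,255],[0,0,-0.025,0,255],[0,0,0,0,255]]'; python3 -m creep '[[-0.006,-0.036,0,-0.026,255],[-0.006,-0.036,0,-0.026,255],[-0.006,-0.036,0,-0.026,255],[-0.006,-0.036,0,-0.026,255],[-0.006,-0.036,0,-0.026,255],[-0.006,-0.036,0,-0.026,255],[-0.006,-0.036,0,-0.026,255],[-0.006,-0.036,0,-0.026,255],[-0.006,-0.036,0,-0.026,255],[-0.006,-0.036,0,-0.026,255],[0,-0.02,0,-0.026,255],[0,0,0,0,255]]'; python3 -m creep '[[0,0,0,0,255],[0,0,0,0,255],[0,0,0,0,255],[0,0,0,0,255]]'
python3 - <<'E'
from h import *
plan(0.47,0.2,0.2,0.25)
c=cam('wrist');im=read_camera('wrist');save('w5',im);t=read_camera('top');save('t5',t)
save('t5c',cv2.resize(t[150:250,210:300],(540,600),interpolation=cv2.INTER_CUBIC))
for q,z in [('holder',0),('pin',0.011),('fence',.02),('keeper_pivot',.022),('keeper_handle',.08),('notch',.2)]:
    print(q,[(np.round(d['pixel'],1).tolist(),round(d['confidence'],2),atz('wrist',d['pixel'],z,c).round(4)) for d in tip_of('wrist',q)])
E
```

```text
t: 6.43
tool_pos: [0.519, -0.2083, 0.2048]
orientation: [3.136, -0.079, 0.015]
force: [0.0, 0.4, -1.6]
opening: 0.0097
t: 7.43
tool_pos: [0.426, 0.1702, 0.1958]
orientation: [-3.117, -0.378, 0.003]
force: [-0.2, -0.3, -2.8]
opening: 0.0098
t: 7.77
tool_pos: [0.4283, 0.1659, 0.1968]
orientation: [3.12, 0.366, -0.001]
force: [0.1, -0.2, -2.9]
opening: 0.0098
cur [0.4283 0.1659 0.1968] yaw 0.2339 tilt [-6.e-04 -4.e-04 -1.e+00] q6 1.595
d tool mm [ 48.44 -23.56  -3.25] twist about tool z -0.0161 or 3.125 -3.157722630001005
holder [([325.9, 7.7], 0.74, array([0.5902, 0.1936, 0.    ])), ([281.1, 29.9], 0.31, array([0.5623, 0.2303, 0.    ]))]
pin []
fence [([300.3, 10.9], 0.89, array([0.5779, 0.2144, 0.02  ])), ([273.4, 79.0], 0.52, array([0.5172, 0.2263, 0.02  ]))]
keeper_pivot [([278.9, 30.4], 0.8, array([0.5581, 0.2293, 0.022 ])), ([324.8, 11.1], 0.54, array([0.5823, 0.1933, 0.022 ]))]
keeper_handle [([273.9, 78.6], 0.66, array([0.5161, 0.2184, 0.08  ]))]
notch [([312.6, 185.8], 0.68, array([0.4714, 0.1768, 0.2   ]))]
```

View pics/w5.png

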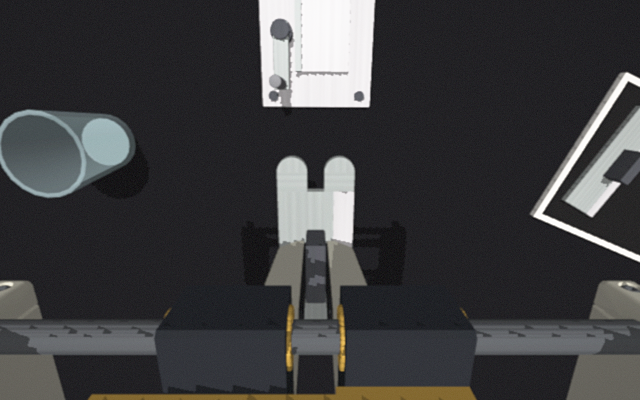

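View pics/t5c.png

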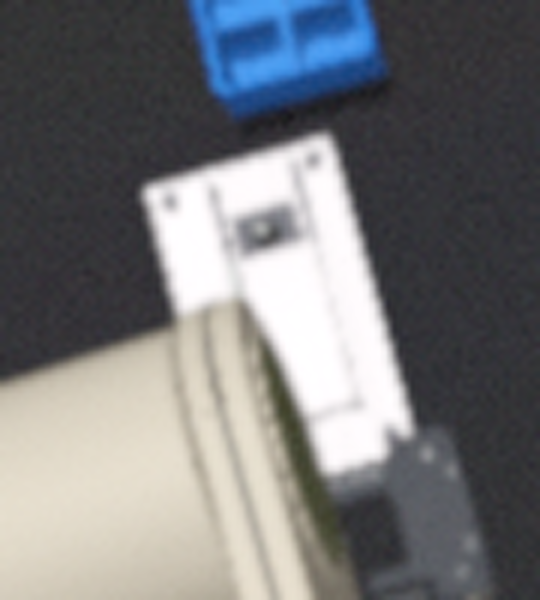

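```bash
python3 -m creep '[[0.02,0,-0.01,0,255],[0.025,0,-0.01,0,255],[0.025,0,-0.01,0,255],[0.015,0,0,0,255],[0,0,0,0,255],[0,0,0,0,255],[0,0,0,0,255],[0,0,0,0,255]]'
python3 - <<'E'
from h import *
plan(0.47,0.2,0.2,0.25)
c=cam('wrist');im=read_camera('wrist');save('w6',im)
np.savez('w6.npz',im=im,o=c[2],R=rot(c[3]))
for q,z in [('holder',0),('pin',0.011),('fence',.02),('keeper_pivot',.022),('keeper_handle',.08),('notch',.2)]:
    print(q,[(np.round(d['pixel'],1).tolist(),round(d['confidence'],2),atz('wrist',d['pixel'],z,c).round(4)) for d in tip_of('wrist',q)])
E
```

```text
t: 8.83
tool_pos: [0.5099, 0.1866, 0.2267]
orientation: [3.12, 0.37, -0.002]
force: [-0.3, -0.1, -2.4]
opening: 0.0099
cur [0.5099 0.1866 0.2267] yaw 0.2359 tilt [-1.1e-03 -3.0e-04 -1.0e+00] q6 1.591
d tool mm [-35.65 -22.33  26.71] twist about tool z -0.0141 or 3.128 -3.155648623668224
holder [([323.7, 106.2], 0.86, array([0.5852, 0.1946, 0.    ]))]
pin [([323.2, 50.2], 0.47, array([0.6382, 0.2085, 0.011 ]))]
fence [([302.4, 110.2], 0.67, array([0.5764, 0.2157, 0.02  ])), ([289.1, 123.1], 0.55, array([0.5604, 0.2264, 0.02  ]))]
keeper_pivot [([286.6, 126.8], 0.7, array([0.5562, 0.228 , 0.022 ]))]
keeper_handle []
notch [([314.8, 182.6], 0.94, array([0.5475, 0.1954, 0.2   ]))]
```

View pics/w6.png

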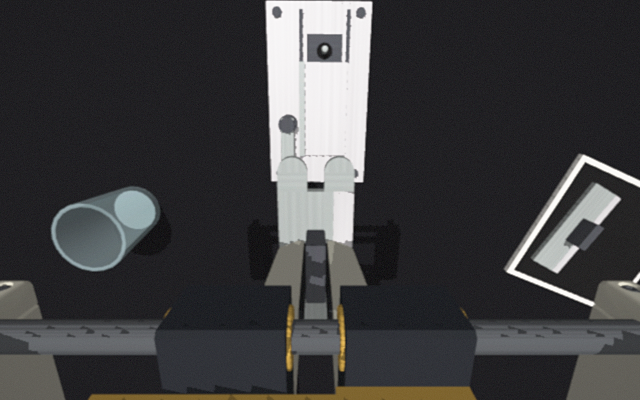

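```bash
python3 - <<'E'
from h import *
d=np.load('w6.npz');im=d['im'];c=cam('wrist');c=(c[0],c[1],d['o'],d['R'])
save('w6c',cv2.resize(im[0:160,245:395],(562,600),interpolation=cv2.INTER_CUBIC))
m=(im.max(2)>120)
# left/right plate edge subpixel by rows
L=[];Rr=[]
g=im.astype(float).mean(2)
for r in range(20,150,3):
    row=g[r]
    i=next(k for k in range(255,300) if row[k]>128);L.append((i-(row[i]-128)/(row[i]-row[i-1]),r))
    i=next(k for k in range(385,330,-1) if row[k]>128);Rr.append((i+(row[i]-128)/(row[i]-row[i+1]),r))
T=[]
for k in range(280,360,4):
    col=g[:,k];i=next(j for j in range(0,40) if col[j]>128)
    if i>0:T.append((k,i-(col[i]-128)/(col[i]-col[i-1])))
for z in (0.0,0.008,.011):
  for n,E in (('L',L),('R',Rr),('T',T)):
    P=np.array([atz('wrist',p,z,c)[:2]*1000 for p in E],np.float32)
    v=cv2.fitLine(P,cv2.DIST_HUBER,0,.01,.01)[:,0];print(z,n,v.round(4),'yaw',np.arctan(v[1]/v[0]).round(4), 'perp', (-np.sin(.236)*v[2]+np.cos(.236)*v[3]).round(1))
E
```

```text
0.0 L [9.740000e-01 2.267000e-01 5.972682e+02 2.596040e+02] yaw 0.2286 perp 112.8
0.0 R [9.739000e-01 2.269000e-01 6.217532e+02 1.547454e+02] yaw 0.2289 perp 5.1
0.0 T [ 2.278000e-01 -9.737000e-01  6.882263e+02  2.032994e+02] yaw -1.341 perp 36.7
0.008 L [9.740000e-01 2.267000e-01 5.971308e+02 2.584652e+02] yaw 0.2286 perp 111.7
0.008 R [9.739000e-01 2.269000e-01 6.210999e+02 1.558160e+02] yaw 0.2289 perp 6.3
0.008 T [ 2.278000e-01 -9.737000e-01  6.861724e+02  2.033470e+02] yaw -1.341 perp 37.3
0.011 L [9.740000e-01 2.267000e-01 5.970792e+02 2.580382e+02] yaw 0.2286 perp 111.3
0.011 R [9.739000e-01 2.269000e-01 6.208550e+02 1.562174e+02] yaw 0.2289 perp 6.7
0.011 T [ 2.278000e-01 -9.737000e-01  6.854022e+02  2.033648e+02] yaw -1.341 perp 37.5
```

View pics/w6c.png

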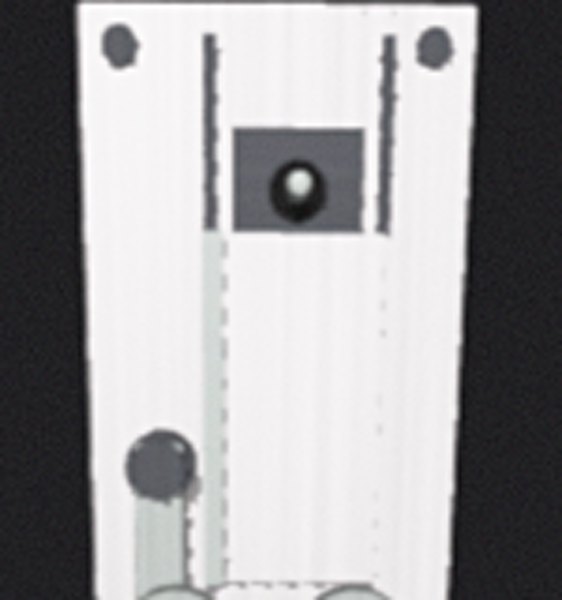

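```bash
python3 - <<'E'
from h import *
d=np.load('w6.npz');im=d['im'];c=cam('wrist');c=(c[0],c[1],d['o'],d['R'])
g=im.astype(int)
print(im[90,290:312].tolist())
a=.2288;ux=np.array([np.cos(a),np.sin(a)]);uy=np.array([-np.sin(a),np.cos(a)])
def S(px,z):
    p=atz('wrist',px,z,c)[:2]*1000;return p.round(1),'along',(ux@p).round(1),'perp',(uy@p).round(1)
k=150/562;kr=160/600
for n,x,y,z in [('pintop',299,183,.028),('pinbase',298,192,.011),('fin in',220,240,.02),('fin in',219,560,.02),('fence out',203,400,.02),('fence +x end',215,231,.02),('bed +x edge',300,232,.014),('bed -y edge',382,300,.014),('plateL',85,300,.008),('plateR',465,300,.008),('keeperhead',161,466,.03)]:
    print(n,S((245+x*k-.5+.5*k,y*kr-.5),z))
s=read_state();p=s['tool_pos'][:2]*1000;print('tcp along',ux@p,'perp',uy@p)
E
```

```text
[[243, 240, 242], [244, 241, 243], [244, 243, 243], [243, 242, 242], [241, 240, 240], [243, 240, 241], [244, 241, 242], [242, 240, 241], [236, 234, 235], [217, 219, 218], [211, 218, 214], [210, 214, 213], [212, 216, 215], [208, 213, 212], [203, 205, 205], [221, 217, 219], [242, 240, 241], [246, 244, 245], [243, 241, 242], [245, 242, 243], [244, 242, 243], [243, 242, 243]]
pintop (array([637.9, 207.6]), 'along', np.float64(668.4), 'perp', np.float64(57.5))
pinbase (array([638. , 207.5]), 'along', np.float64(668.4), 'perp', np.float64(57.4))
fin in (array([620.6, 224.8]), 'along', np.float64(655.4), 'perp', np.float64(78.2))
fin in (array([537.5, 206.1]), 'along', np.float64(570.2), 'perp', np.float64(78.8))
fence out (array([579.5, 220.2]), 'along', np.float64(614.3), 'perp', np.float64(83.1))
fence +x end (array([622.4, 226.6]), 'along', np.float64(657.6), 'perp', np.float64(79.5))
bed +x edge (array([628.1, 204.5]), 'along', np.float64(658.1), 'perp', np.float64(56.7))
bed -y edge (array([616.6, 178.4]), 'along', np.float64(641.0), 'perp', np.float64(33.9))
plateL (array([597.6, 258.7]), 'along', np.float64(640.7), 'perp', np.float64(116.4))
plateR (array([622.4, 155.4]), 'along', np.float64(641.4), 'perp', np.float64(10.2))
keeperhead (array([560.2, 227.2]), 'along', np.float64(597.1), 'perp', np.float64(94.2))
tcp along 539.6897430027914 perp 66.04374876319915
```

```bash
python3 - <<'E'
from h import *
plan(0.5778,0.1927,0.06,0.2288)
E
```

```text
cur [0.5106 0.1867 0.2273] yaw 0.2358 tilt [ 2.e-04  0.e+00 -1.e+00] q6 1.591
d tool mm [ 66.66   9.88 167.27] twist about tool z 0.007 or 3.149 -3.1345887414409814
```

```bash
python3 -m creep '[[0.016,0.0025,0.01,0.007,255],[0.017,0.0025,0.025,0,255],[0.017,0.0025,0.03,0,255],[0.0166,0.0024,0.03,0,255],[0,0,0.03,0,255],[0,0,0.025,0,255],[0,0,0.017,0,255],[0,0,0,0,255],[0,0,0,0,255],[0,0,0,0,255],[0,0,0,0,255]]'
python3 - <<'E'
from h import *
plan(0.5778,0.1927,0.0336,0.2288)
c=cam('wrist');im=read_camera('wrist');save('w7',im)
np.savez('w7.npz',im=im,o=c[2],R=rot(c[3]))
s=read_camera('scene');save('s7',cv2.resize(s[210:330,290:430],(700,600),interpolation=cv2.INTER_CUBIC))
print(read_state()['force'])
E
```

```text
t: 10.1
tool_pos: [0.5796, 0.1928, 0.0627]
orientation: [-3.121, -0.359, -0.006]
force: [0.7, 0.7, -2.1]
opening: 0.0099
cur [0.5796 0.1928 0.0627] yaw 0.2288 tilt [ 3.8e-03  9.0e-04 -1.0e+00] q6 1.579
d tool mm [-1.87 -0.32 29.05] twist about tool z 0.0 or 3.142 -3.141556001092587
[ 1.97619622e-03 -9.18874424e-01 -2.33120322e+00]
```

View pics/w7.png

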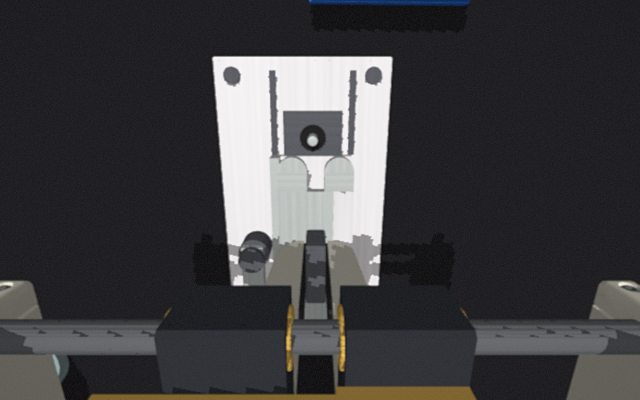

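View pics/s7.png

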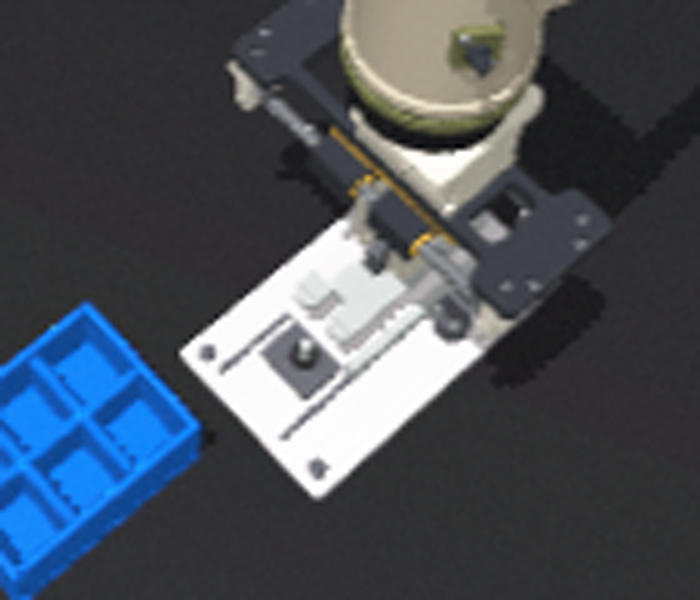

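```bash
python3 - <<'E'
from h import *
c=cam('wrist');im=read_camera('wrist')
save('w8',cv2.resize(im[50:250,220:400],(540,600),interpolation=cv2.INTER_CUBIC))
a=.2288;ux=np.array([np.cos(a),np.sin(a)]);uy=np.array([-np.sin(a),np.cos(a)])
s=read_state();p=s['tool_pos'];print(p,s['force'])
print('tcp',ux@p[:2],uy@p[:2])
for q,z in [('pin',.011),('notch',p[2]-.0196),('fence',.02),('holder',0)]:
    for d in tip_of('wrist',q)[:2]:
        P=atz('wrist',d['pixel'],z,c)[:2];print(q,np.round(d['pixel'],1),d['confidence'],ux@P,uy@P)
E
```

```text
[0.5790599  0.19263164 0.06197072] [ 0.26753664 -0.44278568 -2.08791514]
tcp 0.6076597616756918 0.05627554637578376
pin [312.4 136.9] 0.62 0.6689826148744706 0.05749020080336505
pin [312.2 251.5] 0.56 0.5930498840519518 0.05781796812956327
notch [314.4 184.3] 0.63 0.6472431886063953 0.05622992102223925
notch [308.3 250. ] 0.22 0.6088750702031389 0.05972319889728282
fence [280.4 229.2] 0.94 0.6126668555130584 0.07767134157992697
holder [312.5 276.1] 0.53 0.568323034784014 0.05776099908153695
```

View pics/w8.png

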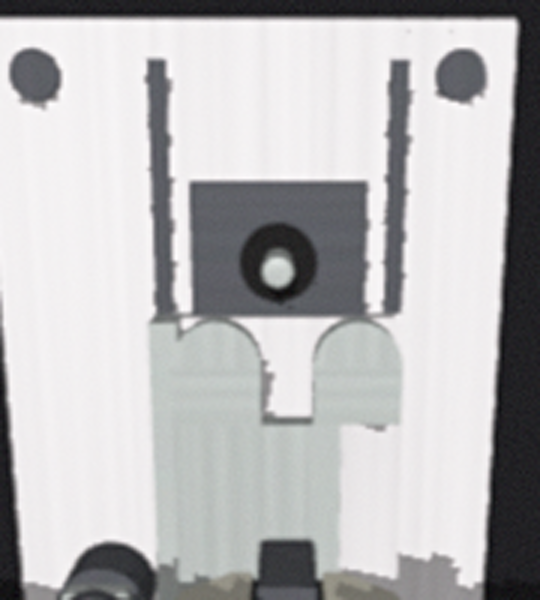

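```bash
python3 -m creep '[[-0.0005,0,0.009,0,255],[-0.0005,0,0.009,0,255],[0,0,0.005,0,255],[0,0,0,0,255],[0,0,0,0,255],[0,0,0,0,255],[0,0,0,0,255]]';python3 -m creep '[[0,0,0.001,0,255],[0,0,0,0,255],[0,0,0,0,255]]'
```

```text
t: 11.03
tool_pos: [0.5773, 0.1922, 0.0375]
orientation: [-3.121, -0.359, -0.001]
force: [-0.3, -0.0, -2.1]
opening: 0.0098
t: 11.28
tool_pos: [0.5771, 0.1922, 0.0363]
orientation: [-3.121, -0.359, -0.0]
force: [-0.5, -0.5, -2.6]
opening: 0.0099
```

```bash
python3 -m creep '[[0,0,0.001,0,255],[0,0,0,0,255],[0,0,0,0,255]]';python3 -m creep '[[0,0,0.001,0,255],[0,0,0,0,255],[0,0,0,0,255]]';python3 -m creep '[[0,0,0.0005,0,255],[0,0,0,0,255],[0,0,0,0,255]]'
```

```text
t: 11.53
tool_pos: [0.5769, 0.1921, 0.0351]
orientation: [3.121, 0.359, -0.0]
force: [-0.0, 0.5, -2.6]
opening: 0.0098
t: 11.78
tool_pos: [0.5768, 0.1921, 0.034]
orientation: [-3.121, -0.359, 0.0]
force: [0.9, -0.2, -2.5]
opening: 0.0096
t: 12.03
tool_pos: [0.5769, 0.1921, 0.0336]
orientation: [-3.121, -0.359, 0.0]
force: [0.5, 0.5, -2.9]
opening: 0.0097
```

```bash
python3 -m creep '[[0,0,0.0005,0,255],[0,0,0,0,255],[0,0,0,0,255]]';python3 -m creep '[[0,0,0.0005,0,255],[0,0,0,0,255],[0,0,0,0,255]]'
```

```text
t: 12.28
tool_pos: [0.577, 0.1922, 0.0336]
orientation: [3.121, 0.359, 0.0]
force: [-4.1, -1.4, 4.1]
opening: 0.0096
t: 12.53
tool_pos: [0.577, 0.1922, 0.0336]
orientation: [3.121, 0.359, 0.0]
force: [-6.4, -0.5, 8.8]
opening: 0.0098
```

```bash
python3 -m creep '[[0,0,-0.0008,0,255],[0,-0.0005,0,0,255],[0,-0.0003,0,0,255],[0,0,0,0,255]]';python3 -m creep '[[0,-0.0003,0,0,255],[0,0,0,0,255],[0,0,0,0,255]]'; python3 - <<'E'
from h import *
a=.2288;s=read_state();p=s['tool_pos'];print((-np.sin(a)*p[0]+np.cos(a)*p[1]).round(5),rot(s['orientation']).T@s['force'])
E
```

```text
t: 12.87
tool_pos: [0.5771, 0.1927, 0.0336]
orientation: [3.121, 0.358, 0.001]
force: [-0.4, -2.8, 1.3]
opening: 0.0094
t: 13.12
tool_pos: [0.5771, 0.1932, 0.0336]
orientation: [3.121, 0.358, 0.001]
force: [0.4, -1.6, 1.6]
opening: 0.0101
0.05725 [ 0.03434839  1.68368639 -1.64724553]
```

```bash
python3 -m creep '[[0,-0.0003,-0.0001,0,255],[0,0,0,0,255],[0,0,0,0,255]]';python3 -m creep '[[0,-0.0003,0,0,255],[0,0,0,0,255],[0,0,0,0,255]]'; python3 - <<'E'
from h import *
a=.2288;s=read_state();p=s['tool_pos'];print((-np.sin(a)*p[0]+np.cos(a)*p[1]).round(5),rot(s['orientation']).T@s['force'])
E
```

```text
t: 13.37
tool_pos: [0.5768, 0.1936, 0.0336]
orientation: [-3.121, -0.359, -0.001]
force: [0.9, -1.7, 1.4]
opening: 0.0098
t: 13.62
tool_pos: [0.5767, 0.1938, 0.0336]
orientation: [-3.121, -0.359, -0.0]
force: [1.5, -0.8, 2.0]
opening: 0.0101
0.05798 [ 1.25473104  1.07051338 -1.96051724]
```

```bash
python3 -m creep '[[0,-0.0004,0,0,255],[0,0,0,0,255],[0,0,0,0,255],[0,0,0,0,255]]'; python3 - <<'E'
from h import *
a=.2288;s=read_state();p=s['tool_pos'];print((-np.sin(a)*p[0]+np.cos(a)*p[1]).round(5),rot(s['orientation']).T@s['force'])
E
```

```text
t: 13.95
tool_pos: [0.5766, 0.194, 0.0337]
orientation: [3.121, 0.359, 0.0]
force: [1.4, -3.4, 2.5]
opening: 0.0098
0.05816 [ 0.59338274  3.61085321 -2.48089233]
```

```bash
python3 -m creep '[[0.001,0.0002,-0.0001,0,255],[0.0015,0,0,0,255],[0.0015,0,0,0,255],[0.0015,0,0,0,255],[0.0015,0,0,0,255],[0.0015,0,0,0,255],[0.0015,0,0,0,255],[0.0015,0,0,0,255],[0.0015,0,0,0,255],[0.001,0,0,0,255],[0,0,0,0,255],[0,0,0,0,255]]'; python3 - <<'E'
from h import *
a=.2288;s=read_state();p=s['tool_pos'];print((np.cos(a)*p[0]+np.sin(a)*p[1]).round(5),(-np.sin(a)*p[0]+np.cos(a)*p[1]).round(5),rot(s['orientation']).T@s['force'])
im=read_camera('wrist');save('w9',cv2.resize(im[50:250,220:400],(540,600),interpolation=cv2.INTER_CUBIC))
E
```

```text
t: 14.95
tool_pos: [0.589, 0.1969, 0.0336]
orientation: [3.121, 0.359, -0.004]
force: [-6.2, -4.2, 8.9]
opening: 0.0095
0.61825 0.05815 [-7.04600457  2.66354363 -8.85493241]
```

View pics/w9.png

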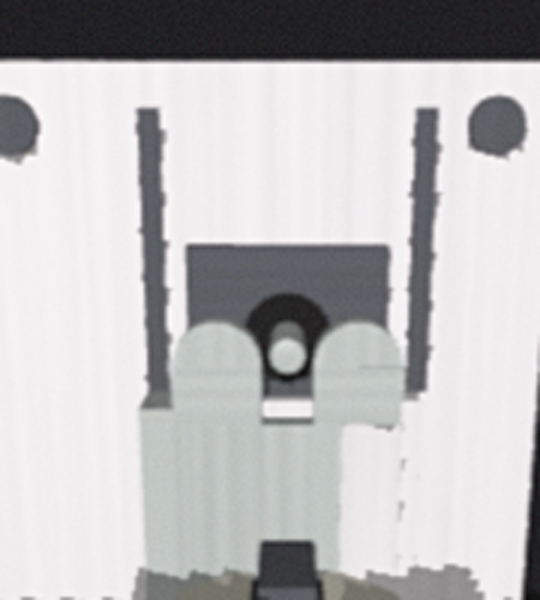

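```bash
python3 -m creep '[[0,0,-0.0006,0,255],[0,0,0,0,255],[0,0,0,0,255]]'; python3 -m creep '[[0.0015,0,0,0,255],[0.0015,0,0,0,255],[0.0015,0,0,0,255],[0.0015,0,0,0,255],[0,0,0,0,255],[0,0,0,0,255]]';python3 - <<'E'
from h import *
a=.2288;s=read_state();p=s['tool_pos'];print((np.cos(a)*p[0]+np.sin(a)*p[1]).round(5),(-np.sin(a)*p[0]+np.cos(a)*p[1]).round(5),rot(s['orientation']).T@s['force'])
E
```

```text
t: 15.25
tool_pos: [0.5891, 0.1969, 0.0337]
orientation: [3.121, 0.359, -0.004]
force: [-4.3, -5.0, 3.9]
opening: 0.0095
t: 15.75
tool_pos: [0.5952, 0.1983, 0.0337]
orientation: [3.121, 0.359, -0.003]
force: [-3.0, -3.7, 0.7]
opening: 0.0097
0.62472 0.05814 [-3.80364242  2.95399064 -0.67671852]
```

```bash
python3 -m creep '[[0.0008,0.0002,0,0,255],[0.0008,0,0,0,255],[0.0008,0,0,0,255],[0,0,0,0,255],[0,0,0,0,255]]'; cat >f.py <<'E'
from h import *
a=.2288;s=read_state();p=s['tool_pos'];print('t',s['t'],'along',(np.cos(a)*p[0]+np.sin(a)*p[1]).round(5),(-np.sin(a)*p[0]+np.cos(a)*p[1]).round(5),(rot(s['orientation']).T@s['force']).round(2))
E
python3 f.py; python3 -m creep '[[0.0004,0,0,0,255],[0,0,0,0,255],[0,0,0,0,255]]'; python3 f.py;
```

```text
t: 16.17
tool_pos: [0.5984, 0.199, 0.0339]
orientation: [-3.121, -0.359, 0.0]
force: [-0.1, -0.8, -2.1]
opening: 0.0097
t 16.1667 along 0.6279 0.05814 [-0.31  0.73  2.07]
t: 16.42
tool_pos: [0.5988, 0.1991, 0.0342]
orientation: [-3.121, -0.359, -0.0]
force: [1.0, -0.1, -2.6]
opening: 0.0096
t 16.4167 along 0.62837 0.05811 [0.95 0.34 2.63]
```

```bash
python3 -m creep '[[0.0003,0,0.0004,0,255],[0,0,0,0,255],[0,0,0,0,255]]'; python3 f.py;  python3 -m creep '[[0.0003,0,0,0,255],[0,0,0,0,255],[0,0,0,0,255]]'; python3 f.py
```

```text
t: 16.67
tool_pos: [0.5992, 0.1992, 0.0339]
orientation: [-3.121, -0.359, -0.0]
force: [0.0, -0.8, -2.3]
opening: 0.0101
t 16.6667 along 0.62872 0.0581 [-0.17  0.76  2.33]
t: 16.92
tool_pos: [0.5994, 0.1992, 0.0339]
orientation: [-3.121, -0.359, -0.0]
force: [0.2, -0.4, -2.9]
opening: 0.0097
t 16.9167 along 0.62893 0.05803 [0.14 0.4  2.92]
```

```bash
python3 - <<'E'
from h import *
im=read_camera('wrist');save('w10',cv2.resize(im[50:250,220:400],(540,600),interpolation=cv2.INTER_CUBIC))
E
```

```text
(no output)
```

View pics/w10.png

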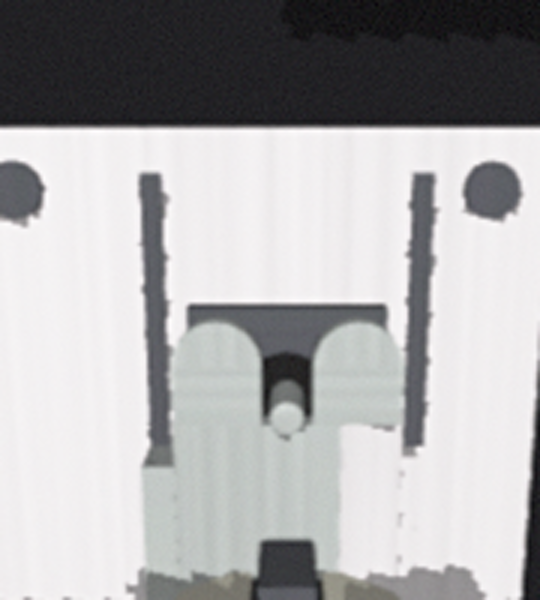

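```bash
python3 -m creep '[[0.0004,0,0.0002,0,255],[0,0,0,0,255],[0,0,0,0,255]]'; python3 f.py;  python3 -m creep '[[0.0004,0,0,0,255],[0,0,0,0,255],[0,0,0,0,255]]'; python3 f.py
```

```text
t: 17.22
tool_pos: [0.5996, 0.1992, 0.0337]
orientation: [-3.121, -0.359, 0.0]
force: [-0.5, -0.2, -1.3]
opening: 0.0098
t 17.2167 along 0.62918 0.05802 [-0.53  0.06  1.34]
t: 17.47
tool_pos: [0.5998, 0.1992, 0.0336]
orientation: [3.121, 0.359, -0.001]
force: [-3.4, -0.8, 1.9]
opening: 0.01
t 17.4667 along 0.62934 0.05802 [-3.5   0.03 -1.94]
```

```bash
python3 -m creep '[[0.0004,0,-0.0003,0,255],[0,0,0,0,255],[0,0,0,0,255]]'; python3 f.py;  python3 -m creep '[[0.0004,0,0,0,255],[0,0,0,0,255],[0,0,0,0,255]]'; python3 f.py
```

```text
t: 17.72
tool_pos: [0.6, 0.1993, 0.0337]
orientation: [3.121, 0.359, -0.002]
force: [-4.5, -1.0, 0.4]
opening: 0.01
t 17.7167 along 0.6296 0.05801 [-4.57 -0.08 -0.39]
t: 17.97
tool_pos: [0.6002, 0.1993, 0.0337]
orientation: [3.121, 0.359, -0.002]
force: [-6.0, -0.1, 2.2]
opening: 0.0097
t 17.9667 along 0.62976 0.058 [-5.9  -1.24 -2.16]
```

```bash
python3 -m creep '[[0.0004,0,-0.0003,0,255],[0,0,0,0,255],[0,0,0,0,255]]'; python3 f.py;  python3 -m creep '[[0.0004,0,-0.0001,0,255],[0,0,0,0,255],[0,0,0,0,255]]'; python3 f.py
```

```text
t: 18.22
tool_pos: [0.6003, 0.1993, 0.0337]
orientation: [3.121, 0.359, -0.003]
force: [-6.9, -0.7, -0.7]
opening: 0.0104
t 18.2167 along 0.62989 0.05799 [-6.91 -0.89  0.72]
t: 18.47
tool_pos: [0.6005, 0.1994, 0.0338]
orientation: [3.121, 0.359, -0.004]
force: [-7.4, -1.4, 1.0]
opening: 0.0098
t 18.4667 along 0.63005 0.05798 [-7.51 -0.29 -1.03]
```

```bash
python3 -m creep '[[0.0004,0,-0.0002,0,255],[0,0,0,0,255],[0,0,0,0,255]]'; python3 f.py;  python3 -m creep '[[0.0005,0,-0.0001,0,255],[0,0,0,0,255],[0,0,0,0,255]]'; python3 f.py
```

```text
t: 18.72
tool_pos: [0.6006, 0.1994, 0.0338]
orientation: [3.121, 0.359, -0.005]
force: [-9.7, -2.2, 1.8]
opening: 0.0097
t 18.7167 along 0.63014 0.05798 [-9.9  -0.08 -1.78]
t: 18.97
tool_pos: [0.6007, 0.1995, 0.0338]
orientation: [3.121, 0.359, -0.006]
force: [-9.8, -2.7, 2.1]
opening: 0.0098
t 18.9667 along 0.63029 0.05801 [-10.17   0.36  -2.06]
```

```bash
python3 -m creep '[[0.0005,0,-0.0002,0,255],[0,0,0,0,255],[0,0,0,0,255],[0,0,0,0,255],[0,0,0,0,255]]'; python3 f.py; python3 -m creep '[[0,0,0,0,255],[0,0,0,0,255],[0,0,0,0,255],[0,0,0,0,255]]'; python3 f.py;python3 - <<'E'
from h import *
im=read_camera('wrist');save('w11',cv2.resize(im[50:250,220:400],(540,600),interpolation=cv2.INTER_CUBIC))
E
```

```text
t: 19.38
tool_pos: [0.6009, 0.1995, 0.0338]
orientation: [3.12, 0.359, -0.008]
force: [-9.9, -2.4, 2.5]
opening: 0.01
t 19.3833 along 0.63044 0.058 [-10.24   0.07  -2.46]
t: 19.72
tool_pos: [0.6008, 0.1995, 0.0338]
orientation: [3.12, 0.359, -0.008]
force: [-10.0, -3.2, 2.8]
opening: 0.01
t 19.7167 along 0.63042 0.05801 [-10.45   0.89  -2.77]
```

View pics/w11.png

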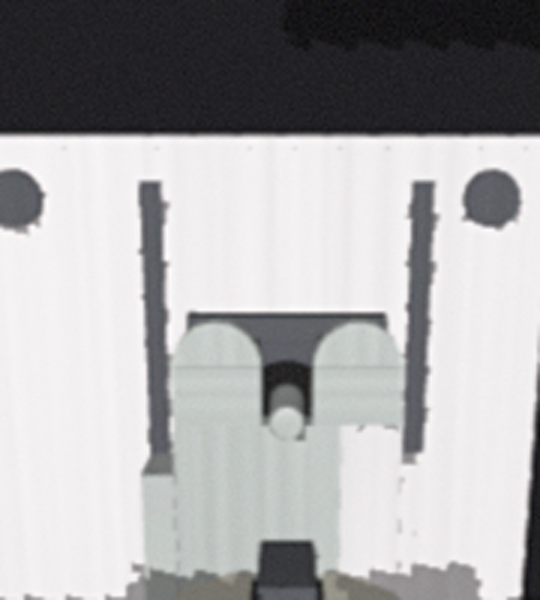

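```bash
python3 -m creep '[[0.0003,0,-0.0005,0,255],[0,0,0,0,255],[0,0,0,0,255],[0,0,0,0,255],[0,0,0,0,255]]'; python3 f.py; python3 -m creep '[[0.0002,0,-0.0002,0,255],[0,0,0,0,255],[0,0,0,0,255],[0,0,0,0,255],[0,0,0,0,255],[0,0,0,0,255]]'; python3 f.py
```

```text
t: 20.18
tool_pos: [0.6009, 0.1995, 0.0339]
orientation: [3.12, 0.359, -0.009]
force: [-9.6, -3.4, 0.2]
opening: 0.0097
t 20.1833 along 0.63044 0.05802 [-10.17   1.14  -0.15]
t: 20.68
tool_pos: [0.6009, 0.1995, 0.0339]
orientation: [3.12, 0.359, -0.009]
force: [-10.3, -2.0, -1.2]
opening: 0.0098
t 20.6833 along 0.63047 0.05804 [-10.49  -0.43   1.22]
```

```bash
python3 -m creep '[[-0.0005,0,0.0004,0,255],[-0.0003,0,0,0,255],[0,0,0,0,255]]'; python3 f.py; python3 -m creep '[[0,0,0,0,190],[0,0,0,0,180],[0,0,0,0,175],[0,0,0,0,175],[0,0,0,0,175],[0,0,0,0,175]]'; python3 f.py
```

```text
t: 20.93
tool_pos: [0.6007, 0.1994, 0.0339]
orientation: [3.12, 0.359, -0.007]
force: [-8.7, -2.5, -1.4]
opening: 0.0101
t 20.9333 along 0.63027 0.05801 [-9.06  0.45  1.46]
t: 21.43
tool_pos: [0.6032, 0.2, 0.0355]
orientation: [-3.121, -0.359, -0.001]
force: [-0.9, -0.2, -0.5]
opening: 0.0292
t 21.4333 along 0.6328 0.05794 [-0.93 -0.01  0.5 ]
```

```bash
python3 -m creep '[[0,0,-0.01,0,175],[0,0,-0.02,0,175],[0,0,-0.03,0,175],[0,0,-0.03,0,175],[-0.01,0,-0.03,0,175],[-0.02,0,-0.02,0,175],[-0.03,0,0,0,175],[-0.02,0,0,0,175],[0,0,0,0,175],[0,0,0,0,175],[0,0,0,0,175],[0,0,0,0,175]]'; python3 - <<'E'
from h import *
a=.2288;ux=np.array([np.cos(a),np.sin(a)]);uy=np.array([-np.sin(a),np.cos(a)])
c=cam('wrist');im=read_camera('wrist');save('w12',im)
np.savez('w12.npz',im=im,o=c[2],R=rot(c[3]))
for q,z in [('pin',.011),('notch',.014),('blade',.014),('fin',.042),('keeper_pivot',.022),('keeper_handle',.08)]:
    for d in tip_of('wrist',q)[:2]:
        P=atz('wrist',d['pixel'],z,c)[:2];print(q,np.round(d['pixel'],1),round(d['confidence'],2),P.round(4),(ux@P).round(4),(uy@P).round(4))
plan(.55,.2,.1,.2288)
E
```

```text
t: 22.43
tool_pos: [0.5257, 0.1819, 0.1756]
orientation: [-3.121, -0.358, -0.001]
force: [-0.2, -0.4, -0.3]
opening: 0.0292
pin [315.5  61.1] 0.58 [0.6377 0.2071] 0.6681 0.0571
notch [314.6  60.3] 0.83 [0.6379 0.208 ] 0.6685 0.0579
blade [313.4 109.9] 0.69 [0.597  0.1996] 0.6267 0.059
fin [314.  106.5] 0.6 [0.6006 0.1998] 0.6302 0.0584
keeper_pivot [272.3 148.3] 0.67 [0.5556 0.2286] 0.593 0.0967
keeper_handle [270.1 212.6] 0.81 [0.5152 0.2154] 0.5506 0.0929
keeper_handle [313.6  61.6] 0.62 [0.6303 0.2068] 0.6608 0.0585
cur [0.525  0.1817 0.1749] yaw 0.2287 tilt [-4.e-04 -1.e-04 -1.e+00] q6 1.583
d tool mm [ 28.56 -12.1   74.9 ] twist about tool z -0.0001 or 3.142 -3.1416569463397406
```

View pics/w12.png

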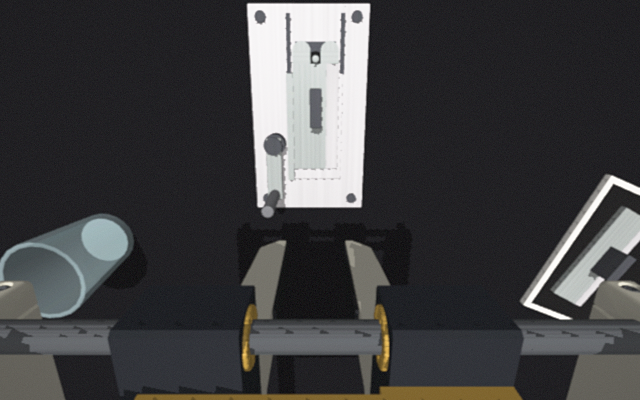

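```bash
python3 - <<'E'
from h import *
plan(.5155,.2165,.1,.2288)
E
python3 -m creep '[[0,-0.018,0.01,0,175],[0,-0.018,0.02,0,175],[-0.001,0,0.02,0,175],[0,0,0.02,0,175],[0,0,0,0,175],[0,0,0,0,175],[0,0,0,0,175]]'
python3 - <<'E'
from h import *
plan(.5155,.2165,.059,.2288)
c=cam('wrist');im=read_camera('wrist');save('w13',im)
for d in tip_of('wrist','keeper_handle')[:3]: print(d['pixel'],d['confidence'],atz('wrist',d['pixel'],.08,c))
E
```

```text
cur [0.525  0.1817 0.1749] yaw 0.2287 tilt [-4.e-04 -1.e-04 -1.e+00] q6 1.583
d tool mm [ -1.3  -35.99  74.91] twist about tool z -0.0001 or 3.142 -3.1416569463397406
t: 23.37
tool_pos: [0.5163, 0.2167, 0.1063]
orientation: [-3.121, -0.358, -0.002]
force: [0.2, 0.3, 0.5]
opening: 0.029
cur [0.5163 0.2167 0.1063] yaw 0.2286 tilt [ 1.e-03  3.e-04 -1.e+00] q6 1.648
d tool mm [-9.000e-01 -2.000e-02  4.728e+01] twist about tool z -0.0002 or 3.141 -3.141773825591157
[311.5, 245.2] 0.69 [0.51693192 0.21848573 0.08      ]
```

View pics/w13.png

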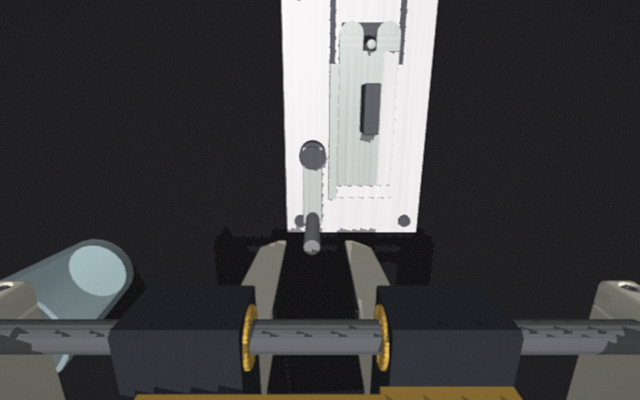

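```bash
python3 -m creep '[[0,-0.001,0.015,0,175],[0,0,0.016,0,175],[0,0,0.015,0,175],[0,0,0,0,175],[0,0,0,0,175]]'; python3 -m creep '[[0,0,0,0,220],[0,0,0,0,235],[0,0,0,0,235],[0,0,0,0,235],[0,0,0,0,235],[0,0,0,0,235]]' 5
```

```text
t: 23.88
tool_pos: [0.5155, 0.2174, 0.0596]
orientation: [3.121, 0.358, -0.0]
force: [-0.6, 0.1, 0.0]
opening: 0.029
t: 24.38
tool_pos: [0.5163, 0.2179, 0.0603]
orientation: [-3.121, -0.359, -0.003]
force: [-1.5, 0.1, 5.3]
opening: 0.01
```

```bash
python3 -m creep '[[0.0003,0.0054,0,-0.12,255],[0.0003,0.0054,0,-0.12,255],[0.0003,0.0054,0,-0.12,255],[0.0003,0.0054,0,-0.12,255],[0,0,0,0,255],[0,0,0,0,255]]'; python3 f.py
```

```text
t: 24.88
tool_pos: [0.5266, 0.1988, 0.0603]
orientation: [2.948, 1.086, 0.005]
force: [3.6, 2.9, 3.9]
opening: 0.0097
t 24.8833 along 0.55798 0.07423 [ 4.61  0.14 -3.87]
```

```bash
python3 -m creep '[[0.0008,0.0054,0,-0.12,255],[0.0006,0.0054,0,-0.12,255],[0.0003,0.0054,0,-0.12,255],[0.0003,0.0054,0,-0.12,255],[0,0,0,0,255],[0,0,0,0,255]]'; python3 f.py; python3 -m creep '[[0.0005,0.0054,0,-0.12,255],[0.0004,0.0054,0,-0.12,255],[0.0003,0.0054,0,-0.12,255],[0.0003,0.0054,0,-0.12,255],[0,0,0,0,255],[0,0,0,0,255]]'; python3 f.py;
```

```text
t: 25.38
tool_pos: [0.5438, 0.1871, 0.0599]
orientation: [2.606, 1.754, 0.003]
force: [2.6, 4.5, 4.9]
opening: 0.0098
t 25.3833 along 0.57202 0.05889 [ 5.13  0.69 -4.89]
t: 25.88
tool_pos: [0.564, 0.1841, 0.0592]
orientation: [-2.115, -2.323, -0.0]
force: [-0.1, 5.1, 4.4]
opening: 0.0099
t 25.8833 along 0.59109 0.05142 [ 5.09  0.35 -4.4 ]
```

```bash
python3 -m creep '[[0.0005,0.004,0,-0.09,255],[0,0,0,0,255],[0,0,0,0,255],[0,0,0,0,255]]'; python3 f.py; python3 -m creep '[[0,0,0,0,200],[0,0,0,0,175],[0,0,0,0,175],[0,0,0,0,175],[0,0,0,0,175],[0,0,0,0,175]]'; python3 f.py
```

```text
t: 26.22
tool_pos: [0.5678, 0.1847, 0.0591]
orientation: [-2.008, -2.416, -0.0]
force: [-0.6, 4.8, 3.4]
opening: 0.0097
t 26.2167 along 0.59493 0.05112 [ 4.8   0.25 -3.4 ]
t: 26.72
tool_pos: [0.5681, 0.1842, 0.0589]
orientation: [-2.004, -2.42, 0.001]
force: [-0.4, -0.2, 0.3]
opening: 0.029
t 26.7167 along 0.59506 0.05051 [-0.16 -0.45 -0.3 ]
```

Released; angle is about 1.54 by the geometry. Raise and look.

```bash
python3 -m creep '[[0,0,-0.01,0,175],[0,0,-0.03,0,175],[0,0,-0.03,0,175],[-0.01,0,-0.03,0,175],[-0.03,0,-0.03,0,175],[-0.03,0,-0.02,0,175],[-0.02,0,0,0,175],[0,0,0,0,175],[0,0,0,0,175],[0,0,0,0,175],[0,0,0,0,175]]'; python3 - <<'E'
from h import *
a=.2288;ux=np.array([np.cos(a),np.sin(a)]);uy=np.array([-np.sin(a),np.cos(a)])
c=cam('wrist');im=read_camera('wrist');save('w14',im)
for q,z in [('pin',.011),('notch',.014),('blade',.014),('fin',.042),('keeper_pivot',.022),('keeper_handle',.08)]:
    for d in tip_of('wrist',q)[:2]:
        P=atz('wrist',d['pixel'],z,c)[:2];print(q,np.round(d['pixel'],1),round(d['confidence'],2),(ux@P).round(4),(uy@P).round(4))
s=read_camera('scene');save('s14',cv2.resize(s[210:330,290:430],(700,600),interpolation=cv2.INTER_CUBIC))
print(read_state()['tool_pos'],read_state()['force'])
E
```

```text
t: 27.63
tool_pos: [0.5843, 0.0975, 0.2079]
orientation: [-2.001, -2.42, 0.001]
force: [-0.7, -1.2, -0.1]
opening: 0.029
pin [386.   80.7] 0.41 0.6655 0.0583
notch [389.3  82.7] 0.58 0.6681 0.0562
blade [345.9  83.5] 0.76 0.6256 0.0572
fin [352.1  84.9] 0.9 0.6288 0.0547
keeper_pivot [310.8  41.6] 0.68 0.5929 0.0948
keeper_handle [316.4  89.4] 0.75 0.5963 0.0512
[0.58487749 0.0968145  0.20845744] [ 0.29165796 -0.52555942  0.61829618]
```

View pics/w14.png

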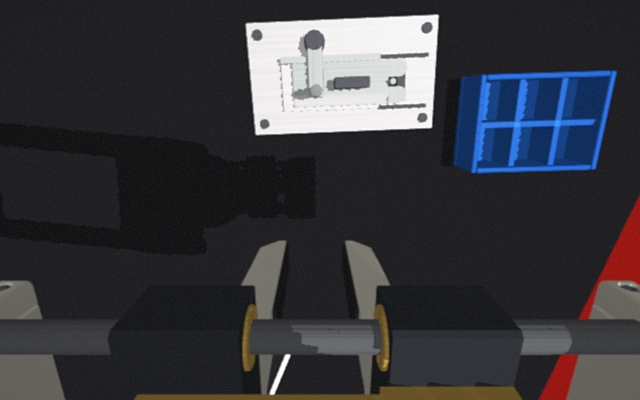

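View pics/s14.png

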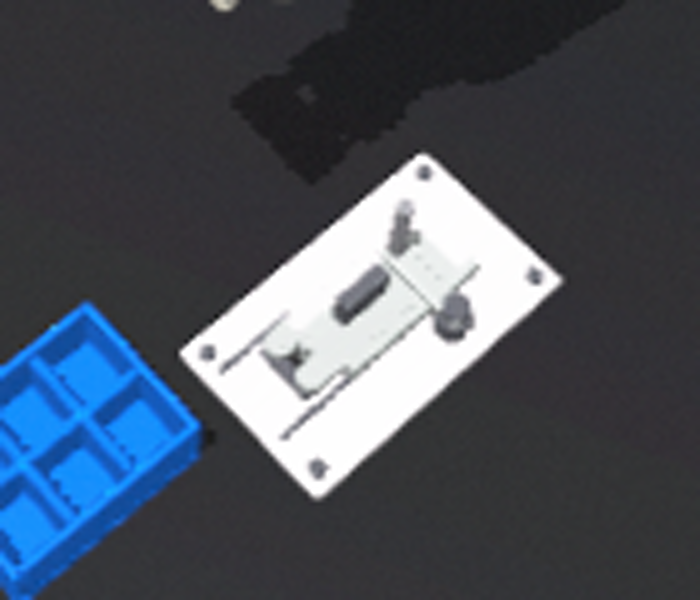

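```bash
python3 - <<'E'
from h import *
im=read_camera('wrist');save('w15',cv2.resize(im[20:130,260:420],(800,550),interpolation=cv2.INTER_CUBIC))
E
```

```text
(no output)
```

View pics/w15.png

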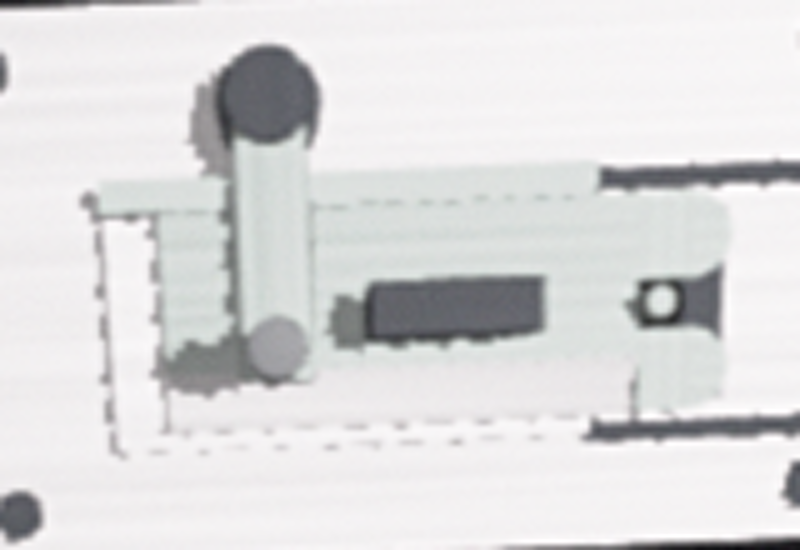

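```bash
python3 - <<'E'
from h import *
s=read_state();print(s['t'],abs(s['dq']).max());print(close_job())
E
```

```text
28.0833 0.0015131632342911619
the job is handed in; nothing more can be done
None
```

The notched blade is on the holder's bed with its notch home on the pin and the keeper arm across it. I handed the job in at about 28 s of the 72 s; no verdict was given.

- **Fitting:** I took the notched blade by its fin and laid it on the bed, touching the fence lightly. I then slid it onto the pin and pressed with about 10 N for over a second. For the last half second of that, the blade's weight on the bed was only about 1.4 N, so nearly all of the force was on the pin. The tool force never read above about 10.5 N along the pin.
- **Keeper:** After letting go of the blade, I gripped the handle and swung the arm across. Its angle works out at about 1.54 rad from the tool position.
- **Last pictures:** The pin sits centred at the root of the notch: about 2.8 mm from root to pin centre, where about 3 mm is fully home. The blade looks square and flat along the fence, and the keeper lies across its tail. The robot is clear of everything and still.
- **Disagreement:** The networks' last notch and pin points were about 3 mm apart, more than the 2.8 mm allowed. The pin detection had low confidence (0.41). Right after release the same check gave about 1 mm, and the fin position and the close crop both agree with the notch being home.
- **Not checked:** I did not take a final measurement of the plain blade, bottle, beaker or vial box. No move was planned near them.

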